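# Unsnap a tube carrier and present it to the code reader

### The job

Take the carrier with the blue-capped tubes by its black handle, pull it straight up out of its snap-in bay, and hold it up level and still over the middle of the code reader's green window, its underside about 10 cm above the glass, all three tubes still standing in it. Finish while holding it there in the gripper; do not put it down or let go. Never let the carrier or the robot touch the reader, and leave the red-capped carrier in its bay and everything else on the desk where it is.

Things in the scene. Friction and masses are not known exactly. Their poses are not given: they have to be found in the camera images.
- carrier_blue: White plastic one-row tube rack, 30 mm (x) by 146 mm (y), walls 45 mm high, seven cells along y; three clear loose tubes with BLUE caps stand in it (cap tops 86 mm above the underside) and an aluminium post with a black handle bar rises from the middle cell. Seated in either bay of the dock. Origin: centre of the underside; z up. Steel foot; 0.47 to 0.67 kg with tubes.
- carrier_blue_handle (a point): Centre of the blue-capped carrier's black handle bar, 131 mm above the carrier's underside. Axes as the carrier's: bar 60 mm long (y), 14 mm thick (x), 28 mm high (z): pinch it from above across x. The snap lets go at an upward pull of about 12 to 19 N, weight included, within the first 6 mm; then only the weight is left.
- carrier_red: The other carrier, same make and size (145 mm high with its handle), with three RED-capped tubes, in the other bay. To be left in the dock. Origin: centre of the underside.
- dock: Fixed grey plate 180 (x) by 212 mm (y), 8 mm thick; origin: centre of its underside on the table. Two bays, long side along y, centred at x = -50 and +50 mm; a seated carrier's underside is 8 mm above the table. Blue end blocks (36 mm high) hold sprung catches that snap over a rib at each carrier end; grey side walls 30 mm high, 1.5 mm play. Carriers come out straight up only.
- reader: Fixed upward-looking code reader: white box 120 x 120 x 45 mm with a black-framed green glass window on top. Origin: centre of the underside, on the table.
- reader_window (a point): Centre of the reader's window, 46 mm above the table; z points up.
- tube_blue0: A blue-capped tube in the blue carrier, 13 mm across (cap 16 mm), 80 mm long, origin at its bottom centre, z to the cap; it stands at y = -60 mm, 6 mm above the carrier's underside, 39 mm deep in its cell with 1 mm play; 14 g.
- tube_blue1: A blue-capped tube in the blue carrier, 13 mm across (cap 16 mm), 80 mm long, origin at its bottom centre, z to the cap; it stands at y = -40 mm, 6 mm above the carrier's underside, 39 mm deep in its cell with 1 mm play; 14 g.
- tube_blue2: A blue-capped tube in the blue carrier, 13 mm across (cap 16 mm), 80 mm long, origin at its bottom centre, z to the cap; it stands at y = +20 mm, 6 mm above the carrier's underside, 39 mm deep in its cell with 1 mm play; 14 g.
- foam_rack: Bystander, loose: white foam rack 76 x 142 x 35 mm with short green-capped vials, 71 mm high in all. Origin: centre of the underside.
- glove_box: Bystander, loose: blue cardboard glove box 120 x 230 x 75 mm. Origin: centre of the underside.
- bottle: Bystander, loose: white jar, 60 mm across, 130 mm high. Origin: centre of the underside.
- marker: Bystander, loose: black marker with a red cap, about 142 mm long and 12 mm high, lying flat. Origin: centre of the underside.

How it is judged:
On the way, in this order (a step that is already met when the one before it is completed fails the run):
1. the blue-capped carrier is pulled up out of its bay (z of carrier_blue in the frame of dock above 0.04 m and contact force between the fingers and carrier_blue above 1 N), for 0.1 s.
2. it is held level and still over the reader's window (horizontal distance between carrier_blue and reader_window below 0.04 m and z of carrier_blue in the frame of reader_window between 0.06 and 0.15 m and angle between carrier_blue's own z axis and vertical below 0.14 rad and linear speed of each of carrier_blue, tube_blue0 below 0.03 m/s and contact force between the fingers and carrier_blue above 1 N), for 0.5 s.
At the end, for the whole second after the job is handed in: Gripper holds the blue carrier still (it and tube_blue0 under 30 mm/s), tilt under 8 deg, underside 60-150 mm above the window, centre within 40 mm of its centre, clear of dock, reader and red carrier; its 3 tubes stand in their cells; red carrier still seated, moved under 20 mm (all of step 2 and contact force between carrier_blue and dock below 0.05 N and contact force between carrier_blue and reader below 0.05 N and contact force between carrier_blue and carrier_red below 0.05 N and z of tube_blue0 in the frame of carrier_blue between 0 and 0.025 m and horizontal distance between each of tube_blue0, tube_blue1, tube_blue2 and carrier_blue below 0.09 m and angle between each of tube_blue0, tube_blue1, tube_blue2's own z axis and vertical below 0.35 rad and z of tube_blue1 in the frame of carrier_blue between 0 and 0.025 m and z of tube_blue2 in the frame of carrier_blue between 0 and 0.025 m and distance of carrier_red from where it was at the start of the episode below 0.02 m and z of carrier_red in the frame of dock below 0.012 m and angle between carrier_red's own z axis and vertical below 0.08 rad); the arm keeps its last pose, push and grip.
It fails at once if the carrier or the robot touches the reader (contact force between any of carrier_blue, the arm, the fingers and reader above 0.3 N).
It fails at once if the red-capped carrier is disturbed (moved over 20 mm) (distance of carrier_red from where it was at the start of the episode above 0.02 m).
It fails at once if a bystander is disturbed (moved over 30 mm) (distance of any of foam_rack, glove_box, bottle, marker from where it was at the start of the episode above 0.03 m).
It also fails if it takes over 42 s, if anything falls off the work surface, if the arm or the gripper's body presses on something with over 40 N, if the wrist force passes 120 N, or if a joint passes its speed limit or range.

### The arm

A 6-joint arm with a two-finger parallel gripper is mounted at the origin on the work surface. World frame = base frame: x ahead of the robot, y to its left, z up, the work surface at z = 0. Lengths are in m, angles in rad, forces in N, time in s.
With the tool pointing down it reaches from about 0.25 to 0.775 m from the base axis. Payload 8.9 kg.
Tool frame: the origin (TCP) lies on the mounting face of the last link; the fingertips stand arm.finger_overhang ahead of it and the grasp point (between the pads) lies 155 mm ahead of it (arm.finger_overhang is the distance from the TCP to the fingertips, in m); z points along the fingers, y is the line along which they close (so a half turn about z gives the same grasp; the last joint's range is limited). The gripper opens to 85 mm and grips with 20 to 120 N. Pads are 22 mm wide; open, the fingers measure 114 mm over their backs; the gripper's body (76 mm by 85 mm) begins 54 mm behind the grasp point. The pads swing forward as they close: fully open they stand 13 mm farther back than shut.
Start: joints at [1.101, 0.291, -0.153, 1.127, 0, 1.431], TCP at [0.171, 0.497, 0.405] pointing down, gripper open.
Joint ranges: [-2.52, 2.52], [-0.91, 1.74], [-1.3, 1.37], [-1.96, 2.02], [-1.52, 1.47], [-3.14, 3.14]. Speed limits (rad/s): [2.22, 2.22, 2.79, 3.14, 3.14, 3.14].

### API

Orientations are given as a unit quaternion [w, x, y, z].
In Python, from station import telemetry, camera, camera_params, sign_off, arm gives the robot as it stands. The module is installed in compiled form; this text tells all that it offers.
- The arm moves only by the shell command python3 -m handwheel 'ROWS' [FORCE]. ROWS is JSON, a list that holds one entry, the list of rows, each a list of 7 numbers: the shift along the tool's x, y, z in units of 250 mm (1.0 is 250 mm), then the turn, a rotation vector about the tool's x, y, z in units of 45 degrees (1.0 is 45 degrees), then the gripper's target within -1 to 1 (shut at 1, half-way at 0, fully open at -1). A call has exactly 5 rows; each row is the pose to reach, as a shift and turn from the pose commanded when the call began, along the tool's axes at that moment; what a row does not reach only later rows make up. A row lasts 1/12 s, in which the tool goes at most 41.7 mm and 7.16 degrees, less where a joint would pass 70% of its speed; a pose out of reach is approached as far as the arm can. A call with a number of a shift or a turn outside -1 to 1 is refused whole. A call with a gripper value outside its range is refused whole. The fingers move at their own pace and stop on an object; FORCE is the grip in N (left out, the last holds). Time passes only in rows, so rows that repeat a pose let the fingers close, or fill a call up. It gives the time, the measured TCP pose, the force, the opening and the grip force at its end, in the units of the state.
- telemetry.observe(): the state, without advancing time (a new reading comes with each control period).
- camera(name): name is "side" or "top"; returns the picture (420x560x3 uint8, red, green, blue); there is no depth.
- camera_params(name): a dict with "fx", "fy", "cx", "cy" (pixels), "R" (3x3) and "t" (3): a world point X has camera coordinates R X + t. Camera axes: x right, y down, z forward; pixel columns grow to the right and rows downward; lengths in m; the calibration is good to about 2 mm. A picture is of the moment at which its call begins. camera_params takes no time and is no camera call.
- sign_off(): hands the job in; it is judged then, once.
The state is a dict: "time_s": time; "joint_positions": joint angles; "joint_velocities": joint speeds; "effort": joint torques, N m; "tool_pos": TCP position; "eef_rot": TCP orientation; "contact_force": force on the tool from outside, world axes, zero at the start; "torque": the same for the moment, N m; "opening": finger opening in m; "grasp_force": force on a finger pad.
Only numpy, scipy, OpenCV 4.12 (cv2) and the standard library are available. Lean on these libraries where they do the work, as an engineer would, in place of code of your own. Each camera call takes 0.05 s, during which the arm holds its last target. There are 200 camera calls.

## Working session

There is one attempt and no reset: what is moved stays moved. The work goes in short steps, Python scripts to look and compute and a shell command to move; the robot and the scene stay as the last step left them, time stands still between calls to the robot, and variables do not carry over. Pictures are saved under pics/ and viewed, at most 10 in all, crops included, and the job is handed in when it is done.

```bash
mkdir -p pics; python3 - <<'E'
from station import *
import cv2
for n in("side","top"):
    cv2.imwrite(f"pics/{n}0.png",camera(n)[:,:,::-1]); p=camera_params(n); print(n,p)
s=telemetry.observe(); print(s, arm.finger_overhang)
E
```

```text
side {'fx': 415.33297577171413, 'fy': 415.33297577171413, 'cx': 279.1156545482017, 'cy': 207.3237358800241, 'R': array([[ 0.84324298, -0.53697189,  0.02454522],
       [-0.29258329, -0.49681097, -0.81705194],
       [ 0.45092826,  0.6817918 , -0.57604136]]), 't': array([-0.47573386,  0.26737684,  1.15110352])}
top {'fx': 472.49016978895855, 'fy': 472.49016978895855, 'cx': 283.2568441193909, 'cy': 209.55103961799512, 'R': array([[ 2.41643871e-02, -9.99695411e-01,  5.01671048e-03],
       [-9.74897143e-01, -2.46754264e-02, -2.21284170e-01],
       [ 2.21340559e-01,  4.56419627e-04, -9.75196467e-01]]), 't': array([-0.01838066,  0.596905  ,  1.36928265])}
{'time_s': 0.1, 'joint_positions': array([ 1.10068595e+00,  2.91232357e-01, -1.54041017e-01,  1.12671177e+00,
       -1.27957695e-05,  1.43150472e+00]), 'joint_velocities': array([-0.00026819, -0.00077784,  0.00160941,  0.00143704, -0.00110215,
       -0.00049052]), 'effort': array([ 1.78627099e-03, -5.37975168e+01,  3.31919289e+01,  9.27891873e-03,
       -2.36410187e-04,  1.39441840e-05]), 'tool_pos': array([0.17043624, 0.49636356, 0.40418892]), 'eef_rot': array([-1.72224037e-04,  1.64656112e-01,  9.86350856e-01, -5.68947292e-04]), 'contact_force': array([-0.1821107 , -0.93595308, -0.06096904]), 'torque': array([-0.01310115,  0.02680538,  0.01560743]), 'grasp_force': 0.0, 'opening': 0.08529345197840296} 0.1734
```

View pics/side0.png

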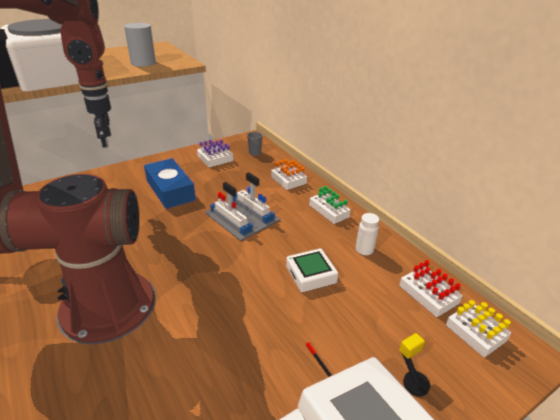

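View pics/top0.png

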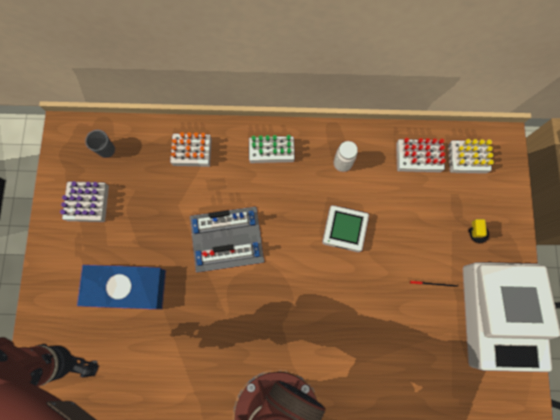

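The pictures show the dock at about top (227,238). The far carrier, with its handle near (218,214), looks like the blue one and the near one looks red. The reader window is near (347,227). Next I'll zoom in and measure.

```bash
cat > h.py <<'E'
import numpy as np, cv2
from station import *
def ray(n,uv):
    p=camera_params(n);R=np.array(p["R"]);t=np.array(p["t"])
    d=R.T@np.array([(uv[0]-p["cx"])/p["fx"],(uv[1]-p["cy"])/p["fy"],1]);return -R.T@t,d
def onplane(n,uv,z):
    o,d=ray(n,uv);return o+d*(z-o[2])/d[2]
def tri(a,b):
    (o1,d1),(o2,d2)=ray("top",a),ray("side",b)
    k=np.linalg.lstsq(np.c_[d1,-d2],o2-o1,rcond=None)[0]
    p,q=o1+k[0]*d1,o2+k[1]*d2;return (p+q)/2,np.linalg.norm(p-q)
def blobs(m,amin):
    n,l,s,c=cv2.connectedComponentsWithStats(m.astype(np.uint8)*255)
    return [(c[i].round(1),s[i].tolist(),l==i) for i in range(1,n) if s[i,4]>=amin]
E
python3 - <<'E'
from h import *
T=cv2.imread("pics/top0.png");S=cv2.imread("pics/side0.png")
a=cv2.resize(T[195:280,180:275],None,fx=8,fy=7,interpolation=cv2.INTER_CUBIC)
b=cv2.resize(S[165:240,200:285],None,fx=8,fy=8,interpolation=cv2.INTER_CUBIC)
cv2.imwrite("pics/ct.png",cv2.resize(T[200:275,185:270],None,fx=8,fy=8,interpolation=cv2.INTER_CUBIC));cv2.imwrite("pics/cs.png",b)
for n,I in(("top",T),("side",S)):
    h=cv2.cvtColor(I,cv2.COLOR_BGR2HSV)
    g=(h[...,0]>55)&(h[...,0]<90)&(h[...,1]>90)
    for c,s,m in blobs(g,150): print(n,"green",c,s,onplane(n,c,.046))
    d=h[...,2]<60
    for c,s,m in blobs(d,8):
        if (n=="top" and 180<c[0]<270 and 195<c[1]<280) or (n=="side" and 200<c[0]<285 and 160<c[1]<240):
            print(n,"dark",c,s,onplane(n,c,.139), cv2.minAreaRect(np.argwhere(m)[:,::-1].astype(np.float32)))
E
```

```text
top green [346.  227.1] [332, 213, 29, 30, 647] [ 0.55171223 -0.19695582  0.046     ]
top dark [218.7 213.9] [209, 211, 20, 7, 89] [0.56330197 0.18159644 0.139     ] ((218.66000366210938, 214.1199951171875), (4.666904926300049, 19.374725341796875), 81.8698959350586)
top dark [222.8 248.1] [213, 245, 20, 7, 100] [0.46469553 0.16462661 0.139     ] ((222.6699981689453, 248.19000244140625), (5.091169834136963, 19.374725341796875), 81.8698959350586)
side green [331.2 197. ] [319, 186, 28, 23, 200] [0.82485663 0.05345762 0.046     ]
side green [311.8 263.5] [296, 253, 33, 22, 469] [ 0.55149583 -0.19916184  0.046     ]
side dark [252.1 178.9] [247, 174, 11, 11, 77] [0.56185685 0.17783495 0.139     ] ((252.0675811767578, 178.90542602539062), (13.949716567993164, 6.044877529144287), 35.53767776489258)
side dark [229.4 189.1] [224, 183, 12, 13, 89] [0.46416998 0.15887122 0.139     ] ((229.20001220703125, 188.89999389648438), (15.40000057220459, 6.40000057220459), 36.869895935058594)
```

View pics/ct.png

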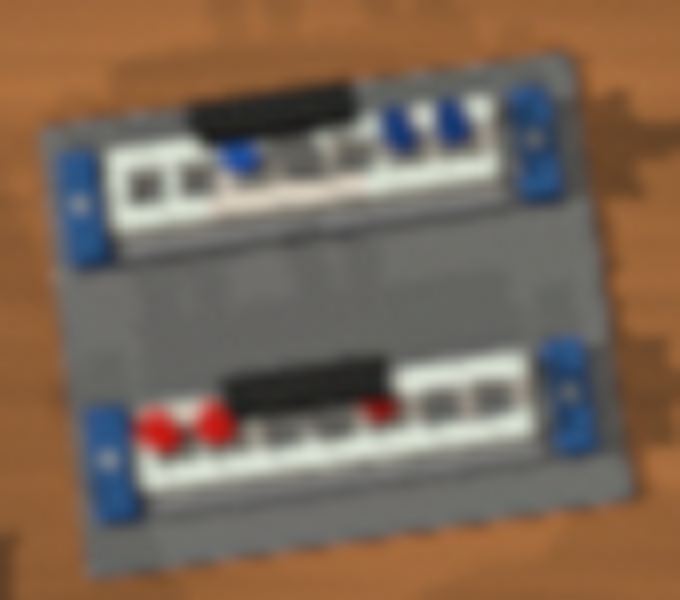

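View pics/cs.png

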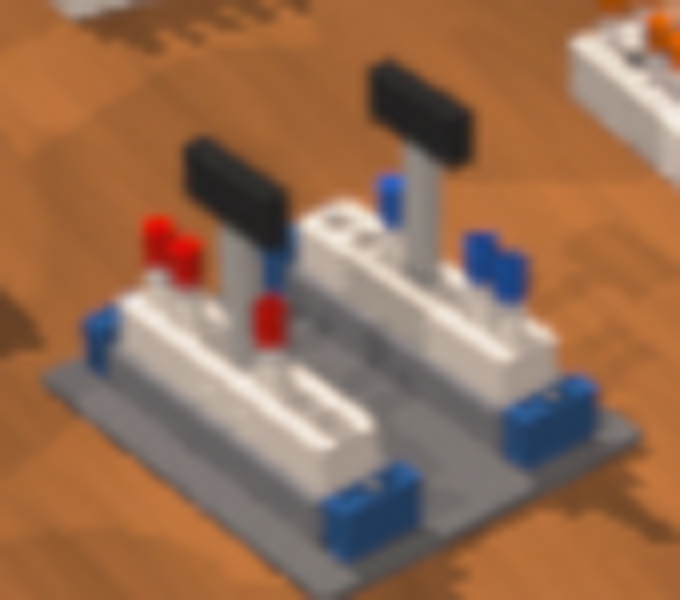

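The far carrier is blue: its handle is at top (218.7,213.9) and side (252,179), with the blue caps at its +y middle and -y end. The dock yaw is about 9.7°. I'll triangulate both handles and compute the first move.

```bash
cat >> h.py <<'E'
from scipy.spatial.transform import Rotation as Ro
def move(target,yaw):
    "shift/turn in tool axes and handwheel units; yaw = direction of tool y about world z, deg"
    s=telemetry.observe();q=s["eef_rot"];R=Ro.from_quat(np.r_[q[1:],q[0]])
    y=np.radians(yaw);G=Ro.from_matrix(np.c_[[-np.sin(-y-0)*-1*-1 if 0 else np.sin(y),-np.cos(y),0],[np.cos(y),np.sin(y),0],[0,0,-1]]) 
    d=R.inv().apply(np.array(target)-s["tool_pos"])/.25
    r=(R.inv()*G).as_rotvec(degrees=True)/45
    print("t",round(s["time_s"],2),"tcp",s["tool_pos"].round(4),"shift",d.round(3),"turn",r.round(3),"F",s["contact_force"].round(1),"open",round(s["opening"],4),"grip",round(s["grasp_force"],1))
E
sed -i 's/\[-np.sin(-y-0)\*-1\*-1 if 0 else np.sin(y),-np.cos(y),0\]/[np.sin(y),-np.cos(y),0]/' h.py
python3 - <<'E'
from h import *
print(tri((218.7,213.9),(252.1,178.9)),tri((222.8,248.1),(229.4,189.1)),tri((346,227.1),(311.8,263.5)))
print(np.linalg.det(np.c_[[0.,-1,0],[1,0,0],[0,0,-1]]))
move((.563,.180,.404),9.7)
E
```

```text
(array([0.5640135 , 0.18195156, 0.13615527]), np.float64(0.0002216244327022612)) (array([0.46605253, 0.16482999, 0.13494399]), np.float64(0.0016950115977967409)) (array([ 0.55245399, -0.19741561,  0.0440368 ]), np.float64(0.0008057944581133539))
-1.0Traceback (most recent call last):
  File "<stdin>", line 4, in <module>
  File "h.py", line 19, in move
    y=np.radians(yaw);G=Ro.from_matrix(np.c_[[np.sin(y),-np.cos(y),0],[np.cos(y),np.sin(y),0],[0,0,-1]])
                        ~~~~~~~~~~~~~~^^^^^^^^^^^^^^^^^^^^^^^^^^^^^^^^^^^^^^^^^^^^^^^^^^^^^^^^^^^^^^^^^^
  File "scipy/spatial/transform/_rotation.pyx", line 1143, in scipy.spatial.transform._rotation.Rotation.from_matrix
ValueError: Non-positive determinant (left-handed or null coordinate frame) in rotation matrix 0: [[ 0.16848938  0.98570347  0.        ]
 [-0.98570347  0.16848938  0.        ]
 [ 0.          0.         -1.        ]].
```

Heights agree (0.136 measured against 0.139 expected, window 0.044 against 0.046), and the bay spacing comes out at 99 mm against 100. The helper has a handedness error to fix.

```bash
sed -i 's/\[np.sin(y),-np.cos(y),0\]/[-np.sin(y),np.cos(y),0]/' h.py
python3 -c "
from h import *
move((.563,.181,.404),9.7)"
```

```text
t 0.1 tcp [0.1704 0.4964 0.4042] shift [-1.895e+00 -6.830e-01  1.000e-03] turn [-1.000e-03  1.000e-03  1.363e+00] F [-0.2 -0.9 -0.1] open 0.0853 grip 0.0
```

```bash
python3 -m handwheel '[[[-0.15,-0.05,0,0,0,0.11,-1],[-0.3,-0.11,0,0,0,0.22,-1],[-0.45,-0.16,0,0,0,0.33,-1],[-0.6,-0.22,0,0,0,0.44,-1],[-0.75,-0.27,0,0,0,0.55,-1]]]' 
python3 -c "
from h import *
move((.563,.181,.404),9.7)"
```

```text
time_s: 0.52
tool_pos: [0.3268, 0.3702, 0.4045]
eef_rot: [-0.0, 0.374, 0.927, -0.0]
contact_force: [-0.3, 1.0, -0.3]
opening: 0.0856
grasp_force: 0.0
t 0.52 tcp [0.3268 0.3702 0.4045] shift [-1.206  0.11   0.002] turn [-0.001  0.     0.808] F [-0.3  1.  -0.3] open 0.0856 grip 0.0
```

```bash
python3 -m handwheel '[[[-0.16,0.015,0,0,0,0.12,-1],[-0.32,0.03,0,0,0,0.24,-1],[-0.48,0.045,0,0,0,0.36,-1],[-0.62,0.06,0,0,0,0.48,-1],[-0.75,0.07,0,0,0,0.6,-1]]]' 
python3 -c "
from h import *
move((.563,.181,.404),9.7)"
```

```text
time_s: 0.93
tool_pos: [0.4751, 0.2531, 0.4044]
eef_rot: [-0.0, 0.581, 0.814, -0.0]
contact_force: [0.1, 1.0, -0.3]
opening: 0.0852
grasp_force: 0.0
t 0.93 tcp [0.4751 0.2531 0.4044] shift [-0.387  0.239  0.002] turn [-0.     0.     0.206] F [ 0.1  1.  -0.3] open 0.0852 grip 0.0
```

```bash
python3 -m handwheel '[[[-0.13,0.08,0,0,0,0.07,-1],[-0.26,0.16,0,0,0,0.14,-1],[-0.36,0.22,0,0,0,0.2,-1],[-0.385,0.238,0,0,0,0.205,-1],[-0.385,0.238,0,0,0,0.205,-1]]]' 
python3 - <<'E'
from h import *
move((.563,.181,.404),9.7)
for n in("top","side"): cv2.imwrite(f"pics/{n}1.png",camera(n)[:,:,::-1])
a=cv2.imread("pics/side1.png")[110:230,190:300]; cv2.imwrite("pics/c1.png",cv2.resize(a,None,fx=5,fy=5,interpolation=cv2.INTER_CUBIC))
E
```

```text
time_s: 1.35
tool_pos: [0.5628, 0.1822, 0.4038]
eef_rot: [-0.0, 0.643, 0.766, -0.0]
contact_force: [-0.6, -0.1, -0.7]
opening: 0.085
grasp_force: 0.0
t 1.35 tcp [0.5628 0.1822 0.4038] shift [-0.005 -0.    -0.001] turn [-0.001  0.     0.005] F [-0.6 -0.1 -0.7] open 0.085 grip 0.0
```

View pics/c1.png

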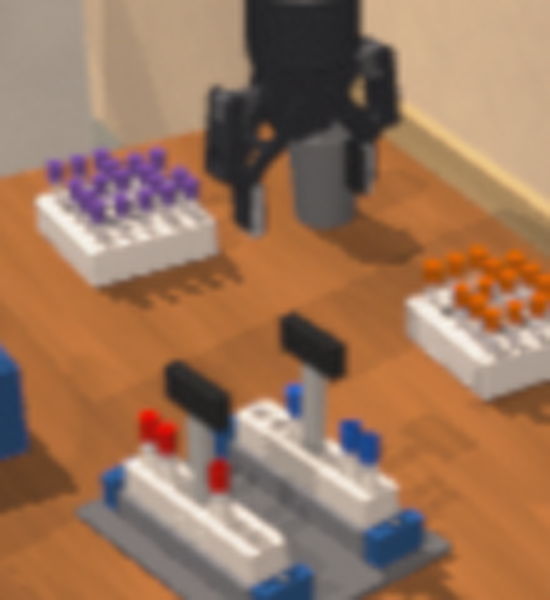

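The gripper is open above the blue handle (handle at about (312,345) in the crop), with the fingers astride it across the bar. Next I descend.

```bash
python3 -m handwheel '[[[-0.003,0.002,0.14,0,0,0,-1],[-0.003,0.002,0.28,0,0,0,-1],[-0.003,0.002,0.38,0,0,0,-1],[-0.003,0.002,0.43,0,0,0,-1],[-0.003,0.002,0.44,0,0,0,-1]]]' 
python3 - <<'E'
from h import *
move((.563,.181,.294),9.7)
a=camera("side")[110:230,190:300,::-1]; cv2.imwrite("pics/c2.png",cv2.resize(a,None,fx=5,fy=5,interpolation=cv2.INTER_CUBIC))
E
```

```text
time_s: 1.87
tool_pos: [0.5597, 0.1842, 0.2921]
eef_rot: [-0.002, 0.641, 0.767, -0.002]
contact_force: [-0.5, 0.6, 0.1]
opening: 0.0853
grasp_force: 0.0
t 1.87 tcp [0.5597 0.1842 0.2921] shift [-0.015  0.011 -0.007] turn [-0.006 -0.     0.012] F [-0.5  0.6  0.1] open 0.0853 grip 0.0
```

View pics/c2.png

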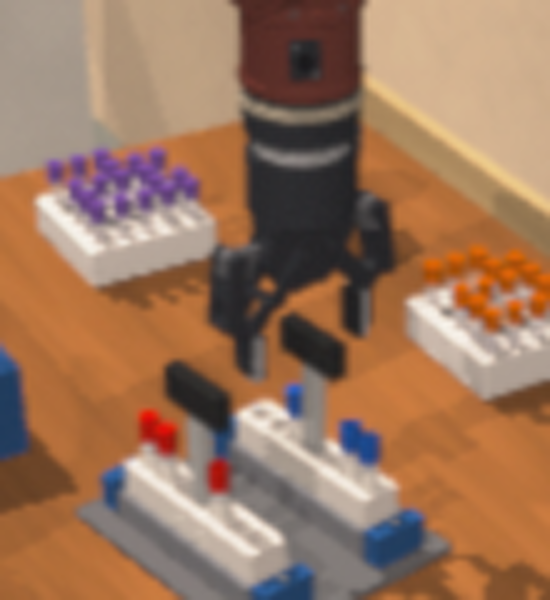

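The fingers are astride the blue handle at (312,345), with tips at (255,365) and (357,325). I'll make a small correction and then close.

```bash
python3 -m handwheel '[[[-0.008,0.006,0,0,0,0.01,-1],[-0.01,0.01,0,0,0,0.01,-1],[-0.01,0.01,0,0,0,0.01,-1],[-0.01,0.01,0,0,0,0.01,-1],[-0.01,0.01,0,0,0,0.01,-1]]]' 60
python3 -c "
from h import *
move((.5635,.1815,.294),9.7)"
```

```text
time_s: 2.33
tool_pos: [0.5653, 0.1811, 0.2954]
eef_rot: [0.0, 0.645, 0.764, 0.0]
contact_force: [-0.4, -0.8, -0.8]
opening: 0.0853
grasp_force: 0.0
t 2.33 tcp [0.5653 0.1811 0.2954] shift [ 0.003 -0.007  0.006] turn [ 0.002 -0.    -0.002] F [-0.4 -0.8 -0.8] open 0.0853 grip 0.0
```

```bash
python3 -m handwheel '[[[0,-0.005,0.006,0,0,0,0],[0,-0.005,0.006,0,0,0,0.3],[0,-0.005,0.006,0,0,0,0.5],[0,-0.005,0.006,0,0,0,0.6],[0,-0.005,0.006,0,0,0,0.7]]]' 90
python3 -m handwheel '[[[0,0,0,0,0,0,1],[0,0,0,0,0,0,1],[0,0,0,0,0,0,1],[0,0,0,0,0,0,1],[0,0,0,0,0,0,1]]]' 90
python3 -c "
from h import *
move((.5635,.1815,.294),9.7)"
```

```text
time_s: 2.75
tool_pos: [0.5638, 0.1808, 0.2932]
eef_rot: [-0.0, 0.645, 0.764, -0.0]
contact_force: [-0.3, 1.0, 0.6]
opening: 0.0254
grasp_force: 0.0
time_s: 3.17
tool_pos: [0.564, 0.1809, 0.2934]
eef_rot: [0.0, 0.645, 0.764, 0.0]
contact_force: [2.0, 0.1, 2.0]
opening: 0.0131
grasp_force: 88.5
t 3.17 tcp [0.564  0.1809 0.2934] shift [ 0.003 -0.002 -0.003] turn [ 0.001 -0.    -0.002] F [2.  0.1 2. ] open 0.0131 grip 88.5
```

```bash
python3 -m handwheel '[[[0,0,-0.008,0,0,0,1],[0,0,-0.016,0,0,0,1],[0,0,-0.024,0,0,0,1],[0,0,-0.032,0,0,0,1],[0,0,-0.04,0,0,0,1]]]' 90
python3 -m handwheel '[[[0,0,-0.012,0,0,0,1],[0,0,-0.03,0,0,0,1],[0,0,-0.05,0,0,0,1],[0,0,-0.07,0,0,0,1],[0,0,-0.09,0,0,0,1]]]' 90
python3 -m handwheel '[[[0,0,-0.03,0,0,0,1],[0,0,-0.06,0,0,0,1],[0,0,-0.09,0,0,0,1],[0,0,-0.12,0,0,0,1],[0,0,-0.14,0,0,0,1]]]' 90
```

```text
time_s: 3.58
tool_pos: [0.5636, 0.1808, 0.3035]
eef_rot: [-0.0, 0.645, 0.764, -0.0]
contact_force: [-1.0, 0.0, -1.7]
opening: 0.0126
grasp_force: 89.8
time_s: 4.0
tool_pos: [0.5638, 0.1808, 0.3265]
eef_rot: [0.0, 0.645, 0.764, 0.0]
contact_force: [-1.1, -0.4, -4.7]
opening: 0.013
grasp_force: 89.3
time_s: 4.42
tool_pos: [0.564, 0.1809, 0.362]
eef_rot: [0.0, 0.645, 0.764, 0.0]
contact_force: [0.1, -0.5, -4.8]
opening: 0.0128
grasp_force: 89.3
```

The wrist carries about 4.8 N, which is the carrier's weight. I'll lift to carrying height and look.

```bash
python3 -m handwheel '[[[0,0,-0.04,0,0,0,1],[0,0,-0.1,0,0,0,1],[0,0,-0.17,0,0,0,1],[0,0,-0.23,0,0,0,1],[0,0,-0.27,0,0,0,1]]]' 90
python3 - <<'E'
from h import *
a=camera("side")[110:230,190:300,::-1]; cv2.imwrite("pics/c3.png",cv2.resize(a,None,fx=5,fy=5,interpolation=cv2.INTER_CUBIC))
move((.552,-.1975,.433),9.7)
E
```

```text
time_s: 4.83
tool_pos: [0.5639, 0.1809, 0.4303]
eef_rot: [0.001, 0.645, 0.764, 0.001]
contact_force: [-0.0, -0.3, -5.0]
opening: 0.0125
grasp_force: 89.3
t 4.88 tcp [0.5642 0.1809 0.4317] shift [-1.484 -0.301 -0.007] turn [ 0.005 -0.    -0.002] F [ 0.6 -0.  -3.3] open 0.0129 grip 89.3
```

View pics/c3.png

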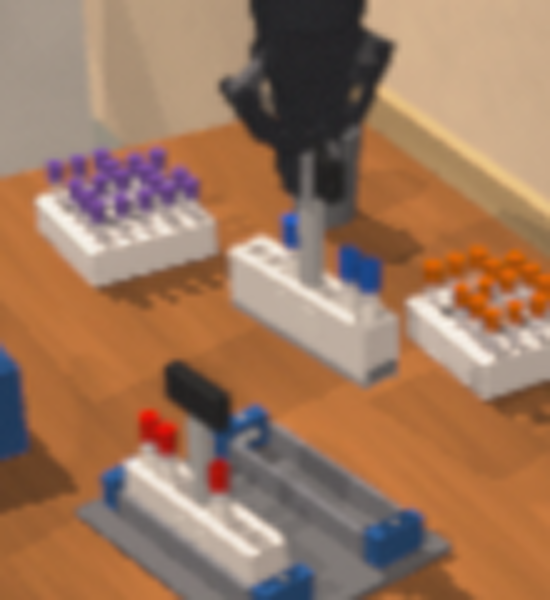

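The carrier is out, hanging level with all three blue tubes standing, and the red one is still seated. Next I carry it sideways smoothly.

```bash
python3 -m handwheel '[[[-0.01,-0.002,0,0,0,0,1],[-0.03,-0.006,0,0,0,0,1],[-0.06,-0.012,0,0,0,0,1],[-0.1,-0.02,0,0,0,0,1],[-0.15,-0.03,0,0,0,0,1]]]' 90
python3 -m handwheel '[[[-0.06,-0.012,0,0,0,0,1],[-0.12,-0.024,0,0,0,0,1],[-0.18,-0.036,0,0,0,0,1],[-0.24,-0.048,0,0,0,0,1],[-0.3,-0.06,0,0,0,0,1]]]' 90
python3 -m handwheel '[[[-0.07,-0.014,0,0,0,0,1],[-0.14,-0.028,0,0,0,0,1],[-0.21,-0.042,0,0,0,0,1],[-0.28,-0.056,0,0,0,0,1],[-0.35,-0.07,0,0,0,0,1]]]' 90
python3 -c "
from h import *
move((.552,-.1975,.433),9.7)"
```

```text
time_s: 5.3
tool_pos: [0.5624, 0.1417, 0.4274]
eef_rot: [-0.0, 0.645, 0.764, -0.001]
contact_force: [-0.2, -0.6, -4.9]
opening: 0.0132
grasp_force: 89.3
time_s: 5.72
tool_pos: [0.5601, 0.0642, 0.4279]
eef_rot: [-0.0, 0.646, 0.764, -0.0]
contact_force: [-1.2, -0.4, -4.6]
opening: 0.0128
grasp_force: 89.3
time_s: 6.13
tool_pos: [0.5573, -0.0251, 0.4279]
eef_rot: [-0.0, 0.646, 0.764, -0.0]
contact_force: [0.7, 0.6, -5.1]
opening: 0.0127
grasp_force: 89.3
t 6.13 tcp [ 0.5573 -0.0251  0.4279] shift [-0.677 -0.135 -0.02 ] turn [-0.001  0.    -0.003] F [ 0.7  0.6 -5.1] open 0.0127 grip 89.3
```

```bash
python3 -m handwheel '[[[-0.07,-0.014,-0.004,0,0,0,1],[-0.14,-0.028,-0.008,0,0,0,1],[-0.21,-0.042,-0.012,0,0,0,1],[-0.28,-0.056,-0.016,0,0,0,1],[-0.34,-0.068,-0.02,0,0,0,1]]]' 90
python3 -m handwheel '[[[-0.06,-0.012,0,0,0,0,1],[-0.115,-0.023,0,0,0,0,1],[-0.165,-0.033,0,0,0,0,1],[-0.21,-0.042,0,0,0,0,1],[-0.245,-0.049,0,0,0,0,1]]]' 90
python3 -c "
from h import *
move((.552,-.1975,.433),9.7)"
```

```text
time_s: 6.55
tool_pos: [0.5545, -0.1119, 0.4329]
eef_rot: [-0.0, 0.646, 0.764, -0.0]
contact_force: [0.1, 0.7, -4.6]
opening: 0.0129
grasp_force: 89.3
time_s: 6.97
tool_pos: [0.5531, -0.1735, 0.4331]
eef_rot: [-0.0, 0.646, 0.764, -0.0]
contact_force: [0.0, 0.4, -4.9]
opening: 0.0128
grasp_force: 89.3
t 6.97 tcp [ 0.5531 -0.1735  0.4331] shift [-0.094 -0.02   0.   ] turn [-0.    -0.    -0.003] F [ 0.   0.4 -4.9] open 0.0128 grip 89.3
```

```bash
python3 -m handwheel '[[[-0.03,-0.006,0,0,0,0,1],[-0.055,-0.011,0,0,0,0,1],[-0.075,-0.015,0,0,0,0,1],[-0.088,-0.018,0,0,0,0,1],[-0.095,-0.02,0,0,0,0,1]]]' 90
for i in 1 2 3; do python3 -m handwheel '[[[0,0,0,0,0,0,1],[0,0,0,0,0,0,1],[0,0,0,0,0,0,1],[0,0,0,0,0,0,1],[0,0,0,0,0,0,1]]]' 90; done | tail -7
python3 - <<'E'
from h import *
a=camera("side")[130:310,240:400,::-1]; b=camera("top")[165:290,280:410,::-1]
a=cv2.resize(a,(480,540),interpolation=cv2.INTER_CUBIC); cv2.imwrite("pics/d1.png",a)
cv2.imwrite("pics/d2.png",cv2.resize(b,None,fx=4,fy=4,interpolation=cv2.INTER_CUBIC))
move((.552,-.1975,.433),9.7)
E
```

```text
time_s: 7.38
tool_pos: [0.5525, -0.1966, 0.4332]
eef_rot: [-0.0, 0.645, 0.764, 0.0]
contact_force: [0.4, -0.8, -6.0]
opening: 0.0127
grasp_force: 89.3
grasp_force: 89.3
time_s: 8.63
tool_pos: [0.5524, -0.1964, 0.4332]
eef_rot: [-0.0, 0.645, 0.764, -0.0]
contact_force: [-0.3, 0.0, -5.1]
opening: 0.0128
grasp_force: 89.3
t 8.73 tcp [ 0.5524 -0.1964  0.4332] shift [-0.004 -0.003  0.001] turn [-0.    -0.    -0.002] F [ 0.8  0.  -4.5] open 0.0126 grip 89.3
```

View pics/d1.png

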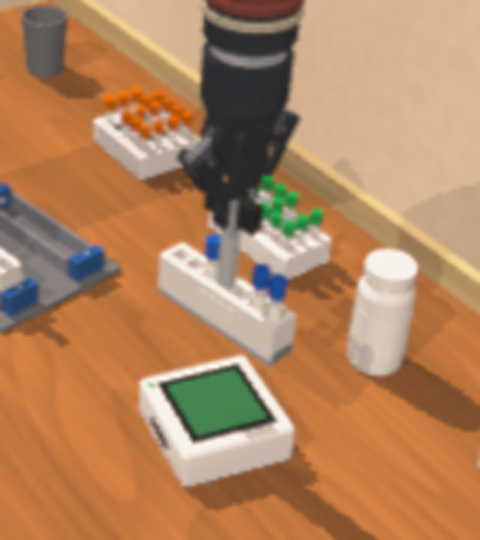

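View pics/d2.png

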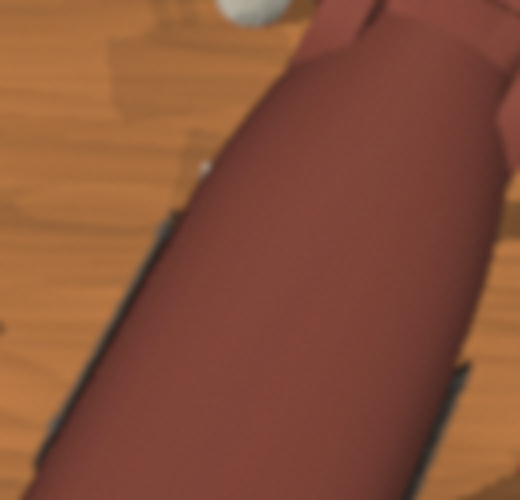

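In the side view the carrier hangs level over the reader, with its underside centre near d1 (228,318) and three blue tubes standing. The top view is blocked by the arm. I'll check the underside point by ray and hand in if it's within tolerance.

```bash
python3 - <<'E'
from h import *
p=onplane("side",(240+228/3,130+318/3),.146); e=np.linalg.norm(p[:2]-[.552,-.1975]); print(p,e)
if e<.03: print(sign_off())
E
```

```text
[ 0.5597529  -0.19633663  0.146     ] 0.00783970147188736
the job is handed in; nothing more can be done
None
```

I pulled the blue-capped carrier straight up out of its bay and handed the job in at about 9 s. The gripper is holding it level and still about 10 cm above the reader window, roughly 8 mm off its centre by my last image measurement, with all three tubes standing.

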